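# Jar on the balance, forceps held ready at the marked gap

## Task

Set the small open white jar upright in the middle of the balance's round pan, putting it down rather than dropping it. Then pick the sprung forceps up off their rest, hold them level with the tips a few centimetres above the jar's mouth, and squeeze until the tips stand 14 mm apart (within 3 mm), where the sprung arm's inner face meets the dark line on the cross scale, ready for a capsule to be handed in. Finish while still holding the forceps there, steady at that gap and touching nothing else, and leave the bottles, dishes and wooden box alone.

Things in the scene. Friction and masses are not known exactly. Their poses are not given: they have to be found in the camera images.
- jar_center (a point): centre (half-way up) of the open, straight-sided white porcelain jar: 50 mm outside diameter, 50 mm high, 3 mm wall, about 90 g, standing on the bench with its mouth up (z of this point: up). It is grasped across its outside.
- jar_rim (a point): centre of the jar's mouth, 25 mm above jar_center along the jar's z.
- jar: the jar; origin at the centre of its underside, z up its axis.
- balance: white bench balance, fixed: housing 240 mm (x, front to back) by 170 mm (y), 52 mm high, with a dark display at its front (-x) end and a round steel pan towards the back. Origin on the bench under the housing's centre. It and the forceps rest change sides from one start to the next.
- pan (a point): centre of the top face of the balance's round steel pan, 120 mm in diameter, 65 mm above the bench; the pan does not give.
- forceps_grip (a point): midpoint between the released forceps' two ribbed grip pads (outside of the arms, 30 mm long, 12 mm deep), half-way up the arms, 42 mm above the bench; take the pads here from above, between the rest's cross bars. Fixed to the fixed arm: x along the forceps to the tips, y to the sprung arm, z up. The bend (hinge) is 100 mm behind, the tips 75 mm ahead.
- tip_fixed (a point): inner face of the fixed arm's tip (-y side of the forceps), 75 mm ahead of and 20 mm to the -y side of forceps_grip, half-way up the arm.
- tip_sprung (a point): inner face of the sprung arm's tip (+y side), half-way up the arm. Tip gap = distance from tip_fixed to tip_sprung, 40 mm released. At the marked gap the tips' midpoint lies 75 mm ahead of and 13 mm to the -y side of forceps_grip, that is 76 mm straight ahead of the midpoint between the squeezed pads, along their faces.
- squeeze (a joint): angle of the squeezed sprung arm, rad: 0 released, 0.22 nearly shut. Tip gap = 40 mm - 175 mm x angle: the marked 14 mm is 0.149 rad; each mm the pads close adds 0.010 rad. Spring: about 1 N at the pads released, 9 N at the marked gap. A dark line on the thin cross scale between the arms, 30 mm ahead of the pads, shows where the sprung arm's inner face then stands.
- forceps: steel sprung forceps, 187 mm long, 60 g, lying flat on the rest, arms side by side, 12 mm deep. Origin at the underside, 6 mm below forceps_grip, same axes. Over the outsides of the pads: about 41 mm released, 26 mm at the marked gap; there the pads' faces are parallel and the forceps' x stands 0.075 rad anticlockwise (from above) of the direction of those faces.
- rest: dark wooden forceps rest, fixed: base plate 140 x 60 x 6 mm, two cross bars along y, 76 mm long, 12 mm thick, 52 mm behind and 48 mm ahead of its origin; the forceps lie on their tops, 36 mm high, between 8 mm stubs at their ends. Origin on the bench under its centre, x along the forceps (roughly).
- bottle0: amber bottle with blue cap, 68 mm in diameter, 150 mm high, standing in the steel tray; leave alone. Origin at its underside.
- bottle1: second such bottle in the same tray; leave alone.
- dishes: stack of three glass dishes, 93 mm in diameter, 42 mm high; leave alone. Origin at its underside.
- weight_box: shut wooden box, 104 x 154 mm, 69 mm high; leave alone. Origin at its underside.
Things that resemble listed ones, but are neither listed nor needed, are in the scene too. Of the things like the forceps, leave any that is orange or yellow; of the rest the larger one is meant.

How it is judged (in metres and radians):
On the way, in this order (a step that is already met when the one before it is completed fails the run):
1. the jar stands upright in the middle of the balance pan, let go (horizontal distance between jar and pan below 0.03 m and height (world z) of jar between 0.061 and 0.069 m and angle between jar's own z axis and vertical below 0.1 rad and contact force between the fingers and jar below 0.05 N and linear speed of jar below 0.03 m/s), for 0.2 s.
2. the forceps are lifted clear of their rest in the fingers (height (world z) of forceps_grip above 0.07 m and contact force between the fingers and forceps above 0.5 N and contact force between forceps and rest below 0.05 N), for 0.2 s.
At the end, for the whole second after the job is handed in: Jar upright (0.1 rad), at rest, untouched, within 30 mm of the pan's centre. Forceps in the fingers (over 1 N), level within 0.3 rad, touching nothing else, both tips within 30 mm of the jar's axis and 8 to 90 mm above its rim, gap 11 to 17 mm and steady (0.05 rad/s, 0.03 m/s) (all of step 1 and distance between tip_fixed and tip_sprung between 0.011 and 0.017 m and velocity of joint squeeze between -0.05 and 0.05 rad/s and linear speed of forceps below 0.03 m/s and horizontal distance between each of tip_fixed, tip_sprung and jar_rim below 0.03 m and z of tip_fixed in the frame of jar_rim between 0.008 and 0.09 m and z of tip_sprung in the frame of jar_rim between 0.008 and 0.09 m and angle between forceps_grip's own z axis and vertical below 0.3 rad and contact force between the fingers and forceps above 1 N and contact force between each of forceps, the arm and jar below 0.05 N and contact force between each of forceps, the fingers, the arm and balance below 0.05 N); the arm keeps its last pose, push and grip.
It fails at once if the jar is tipped (angle between jar's own z axis and vertical above 0.5 rad).
It fails at once if the jar is dropped from more than about 15 mm (contact force between the fingers and jar below 0.02 N and linear speed of jar above 0.55 m/s).
It fails at once if a bottle, the dishes or the wooden box is shifted (distance of any of bottle0, bottle1, dishes, weight_box from where it was at the start of the episode above 0.03 m).
It also fails if it takes over 54 s, if anything falls off the work surface, if the arm or the gripper's body presses on something with over 40 N, if the wrist force passes 120 N, or if a joint passes its speed limit or range.

## Robot

A 6-joint arm with a two-finger parallel gripper is mounted at the origin on the work surface. World frame = base frame: x ahead of the robot, y to its left, z up, the work surface at z = 0. Lengths are in m, angles in degrees, forces in N, time in s.
With the tool pointing down it reaches from about 0.4 to 0.825 m from the base axis. Payload 7 kg.
Tool frame: the origin (TCP) lies between the finger pads; the fingertips stand 17 mm ahead of it and the grasp point (between the pads) lies 2 mm behind it; x points along the fingers, y is the direction in which the jaws open and shut, and the axes are right-handed (so a half turn about x gives the same grasp; the last joint's range is limited). The gripper opens to 88 mm and grips with 3 to 60 N. Pads are 19 mm wide; open, the fingers measure 130 mm over their backs; the gripper's body (78 mm by 193 mm) begins 47 mm behind the grasp point.
Start: joints at [-50.644, 20.546, 0.682, 0, -70.136, -16.507], TCP at [0.262, -0.622, 0.244] pointing down, gripper open.
Joint ranges: [-176.03, 176.03], [-82.01, 121.73], [-58.28, 71.71], [-173.87, 95.51], [-174.79, -0.11], [-173.66, 173.66]. Speed limits (degrees/s): [136.94, 136.94, 172.46, 180, 180, 180].

## Interface

Orientations are given as [roll, pitch, yaw] about the fixed x, y, z axes, in that order (R = Rz(yaw) Ry(pitch) Rx(roll)).
In Python, from plant import r gives the robot as it stands.
- The arm moves only by the shell command python3 -m jog 'ROWS' [FORCE]. ROWS is a JSON object of lists of equal length, an entry for each row: "fingers": the opening, from 0 (shut) to 1 (fully open); "dp": the shift along the tool's x, y, z in mm, a list of three; "twist": the turn about the tool's x in degrees. In form: {"fingers": [fingers, ...], "dp": [[dx, dy, dz], ...], "twist": [twist, ...]}. A call has exactly 5 rows; each row is the pose to reach, as a shift and turn from the pose measured when the call began, along the tool's axes at that moment; what a row does not reach only later rows make up. A row lasts 1/10 s, in which the tool goes at most 50 mm and 8.59 degrees, less where a joint would pass 70% of its speed; a pose out of reach is approached as far as the arm can. A call with a gripper value outside its range is refused whole. The fingers move at their own pace and stop on an object; FORCE is the grip in N (left out, the last holds). Time passes only in rows, so rows that repeat a pose let the fingers close, or fill a call up. It gives the time, the measured TCP pose, the force and the opening at its end, in the units of the state.
- r.get_state(): the state, without advancing time (a new reading comes with each control period).
- r.capture(name): name is "side" or "top" or "wrist"; returns a dict with "frame" (400x640x3 uint8, red, green, blue), "intrinsics" (3x3 intrinsics, pixels), "pose" (4x4, takes a point from camera to world coordinates). Camera axes: x right, y down, z forward; pixel columns grow to the right and rows downward; lengths in m; the calibration is good to about 2 mm. A picture is of the moment at which its call begins. There is no depth.
- r.close_job(): hands the job in, once; it reports no verdict.
The state is a dict: "time_s": time; "joints": joint angles; "qd": joint speeds; "joint_torque": joint torques, N m; "tcp_pos": TCP position; "eef_rot": TCP orientation; "contact_force": force on the tool from outside, world axes, zero at the start; "moment": the same for the moment, N m; "gripper_width": finger opening in m.
Only numpy, scipy, OpenCV 4.12 (cv2) and the standard library are available. Lean on these libraries where they do the work, as an engineer would, in place of code of your own. Each camera call takes 0.05 s, during which the arm holds its last target. There are 200 camera calls.

## Working session

There is one attempt and no reset: what is moved stays moved. The work goes in short steps, Python scripts to look and compute and a shell command to move; the robot and the scene stay as the last step left them, time stands still between calls to the robot, and variables do not carry over. Pictures are saved under pics/ and viewed, on a budget of 10 in all, crops included, one or two more only if the job needs it, and the job is handed in when it is done.

```bash
ls; mkdir -p pics
python3 - <<'E'
from plant import r
import cv2,numpy as np
s=r.get_state();print(s)
for n in ["top","side"]:
    c=r.capture(n);cv2.imwrite(f"pics/{n}0.png",c["frame"][:,:,::-1]);np.savez(f"pics/{n}0.npz",K=c["intrinsics"],T=c["pose"]);print(n,c["intrinsics"].tolist(),np.round(c["pose"],3).tolist())
E
```

```text
pics
{'time_s': 0.0, 'joints': array([-5.06438754e+01,  2.05935677e+01,  6.30917028e-01, -2.13920375e-02,
       -7.01377207e+01, -1.65074637e+01]), 'qd': array([-0.0008995 ,  0.00271764,  0.02817641,  0.03786009, -0.0315722 ,
        0.07409904]), 'joint_torque': array([ 7.97143207e-05, -5.82714200e+01,  2.93051541e+01,  6.99694142e+00,
        6.72103168e-03, -1.69092427e-04]), 'tcp_pos': array([ 0.26188727, -0.62158262,  0.24257292]), 'eef_rot': array([ 95.17986569,  89.89763327, 118.02124074]), 'contact_force': array([0.7775007 , 0.16272051, 0.54834966]), 'moment': array([-0.00752137, -0.01593005,  0.02053728]), 'gripper_width': 0.08795962467598642}
top [[420.98761946208185, 0.0, 312.6592340144145], [0.0, 420.98761946208185, 190.51206429464943], [0.0, 0.0, 1.0]] [[-0.001, -0.997, 0.083, 0.48], [-1.0, 0.0, -0.016, 0.015], [0.016, -0.083, -0.996, 1.183], [0.0, 0.0, 0.0, 1.0]]
side [[506.2000430959442, 0.0, 315.75726406315164], [0.0, 506.2000430959442, 188.51673374281518], [0.0, 0.0, 1.0]] [[-0.961, -0.179, 0.211, 0.292], [-0.276, 0.588, -0.76, 1.043], [0.012, -0.789, -0.615, 0.928], [0.0, 0.0, 0.0, 1.0]]
```

View pics/top0.png

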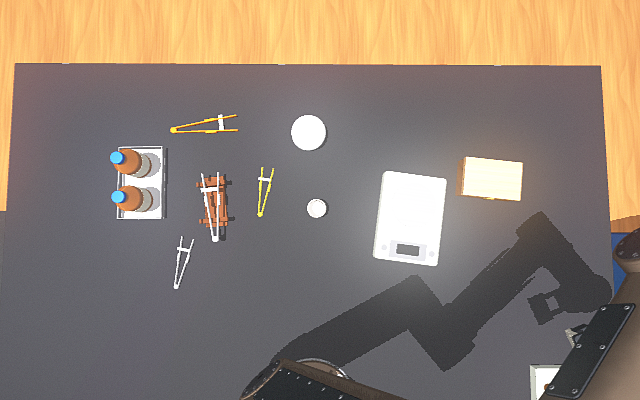

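View pics/side0.png

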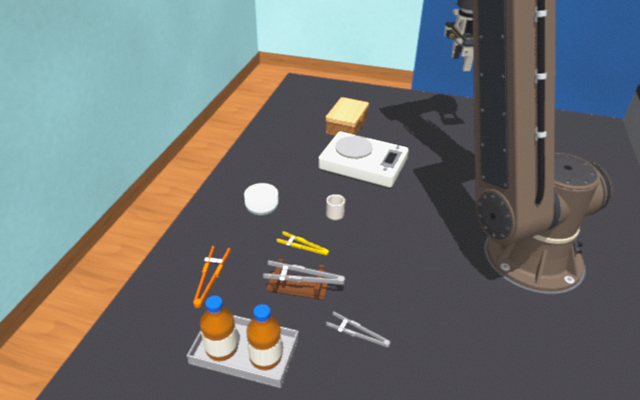

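The top view shows the jar at (317,208), the forceps on the rest with the hinge at (215,240) and tips near (212,175), and the balance around (410,215). The side view shows the pan ellipse near (354,147).

```bash
cat > h.py <<'E'
import cv2,numpy as np
def load(n):
    d=np.load(f"pics/{n}.npz");return cv2.imread(f"pics/{n}.png"),d["K"],d["T"]
def ray(uv,z,K,T):
    uv=np.atleast_2d(uv).astype(float)
    d=np.c_[(uv-K[:2,2])/[K[0,0],K[1,1]],np.ones(len(uv))]@T[:3,:3].T
    o=T[:3,3];return o+d*((z-o[2])/d[:,2])[:,None]
def snap(n,name):
    from plant import r
    c=r.capture(n);cv2.imwrite(f"pics/{name}.png",c["frame"][:,:,::-1]);np.savez(f"pics/{name}.npz",K=c["intrinsics"],T=c["pose"])
    return c["frame"][:,:,::-1].copy(),c["intrinsics"],c["pose"]
def blobs(m,roi,amin=30):
    x0,y0,x1,y1=roi;mm=np.zeros(m.shape[:2],np.uint8);mm[y0:y1,x0:x1]=(m[y0:y1,x0:x1]>0)*255
    return [c for c in cv2.findContours(mm,cv2.RETR_EXTERNAL,cv2.CHAIN_APPROX_NONE)[0] if cv2.contourArea(c)>=amin]
E
python3 - <<'E'
from h import *
np.set_printoptions(precision=4,suppress=True)
im,K,T=load("top0");g=im.min(2)
for c in blobs(g>130,(295,190,340,225)):
    (u,v),rad=cv2.minEnclosingCircle(c);print("jar",u,v,rad,ray([u,v],.05,K,T),rad*1.13/421)
for c in blobs(g>130,(365,160,452,275),500):
    rc=cv2.minAreaRect(c);b=cv2.boxPoints(rc);p=ray(b,.052,K,T);print("bal",b,p,p.mean(0),np.linalg.norm(p[0]-p[1]),np.linalg.norm(p[1]-p[2]))
for c in blobs(g>110,(190,165,235,250),20):
    print("forc",cv2.boundingRect(c),cv2.contourArea(c))
    q=c[:,0];
    for nm,i in [("bot",q[:,1].argmax()),("topL",(q[:,1]+q[:,0]*.3).argmin()),("topR",(q[:,1]-q[:,0]*.3).argmin())]: print(nm,q[i],ray(q[i],.042,K,T))
im,K,T=load("side0");g=im.astype(int)
cr=cv2.resize(im[120:200,300:420],None,fx=5,fy=5,interpolation=2)
t,KT,TT=load("top0");t2=cv2.resize(t[165:250,180:300],None,fx=5,fy=5,interpolation=2)
cv2.imwrite("pics/crop1.png",np.hstack([cr[:400,:400],t2[:400,:400]]))
E
```

```text
jar 316.1400146484375 208.13999938964844 9.664413452148438 [[ 0.5266 -0.0125  0.05  ]] 0.025940112116217894
bal [[365. 160.]
 [451. 160.]
 [451. 274.]
 [365. 274.]] [[ 0.6572 -0.1456  0.052 ]
 [ 0.6575 -0.3806  0.052 ]
 [ 0.3506 -0.3718  0.052 ]
 [ 0.3514 -0.142   0.052 ]] [ 0.5042 -0.26    0.052 ] 0.23500174869505372 0.30697713754278055
forc (190, 184, 12, 37) 172.5
bot [191 220] [[0.4952 0.3244 0.042 ]]
topL [190 185] [[0.5899 0.3292 0.042 ]]
topR [194 184] [[0.5926 0.3184 0.042 ]]
forc (200, 172, 21, 70) 622.0
bot [213 241] [[0.4389 0.2643 0.042 ]]
topL [201 173] [[0.6227 0.3001 0.042 ]]
topR [219 172] [[0.6254 0.2514 0.042 ]]
forc (190, 165, 10, 19) 53.0
bot [190 183] [[0.5953 0.3293 0.042 ]]
topL [190 165] [[0.6446 0.3304 0.042 ]]
topR [193 165] [[0.6446 0.3223 0.042 ]]
```

View pics/crop1.png

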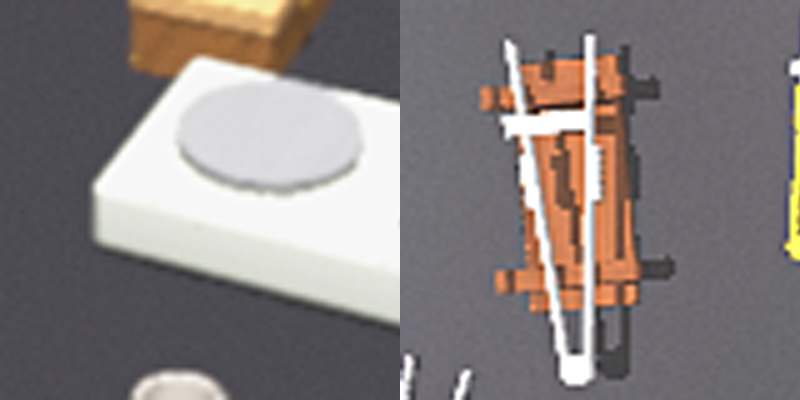

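The crop shows the pan's top face centred at side pixel (354,146). The forceps are in the top view with tips at (201.8,173.4) and (218,172.2) and the hinge end at (215,242).

```bash
cat >> h.py <<'E'
from scipy.spatial.transform import Rotation as Ro
def tool():
    from plant import r
    s=r.get_state();R=Ro.from_euler("xyz",s["eef_rot"],degrees=True).as_matrix();return s,R,s["tcp_pos"]
def goto(target,yawj=None):
    """print dp (mm) to target TCP and twist (deg) bringing the jaw axis to world yaw yawj (mod 180)"""
    s,R,p=tool();d=R.T@(np.array(target)-p)*1000
    y=np.degrees(np.arctan2(R[1,1],R[0,1]));print("t %.2f"%s["time_s"],"tcp",p.round(4),"jaw yaw %.2f"%y,"xaxis",R[:,0].round(4),"w %.4f"%s["gripper_width"],"F",s["contact_force"].round(2))
    print("dp",d.round(1), "dist %.0f"%np.linalg.norm(d), "" if yawj is None else "twist(x down) %.2f"%((-(yawj-y)+90)%180-90), "j6 %.1f"%s["joints"][5])
E
python3 - <<'E'
from h import *
np.set_printoptions(precision=4,suppress=True)
im,K,T=load("side0");g=im.min(2)
print("pan",ray([354,146.4],.065,K,T), "edges",ray([[336,146],[372,147],[354,136],[354,157]],.065,K,T))
hsv=cv2.cvtColor(im,cv2.COLOR_BGR2HSV)
for c in blobs(g>120,(322,190,350,222)): print(cv2.boundingRect(c))
im,K,T=load("top0");g=im.min(2)
for c in blobs(g>185,(365,160,452,275),500):
    b=cv2.boxPoints(cv2.minAreaRect(c));p=ray(b,.052,K,T);print("bal",b,p,p.mean(0))
P=ray([[201.8,173.4],[218,172.2],[215,242]],.048,K,T);print(P,np.linalg.norm(P[0]-P[1]))
m=P[:2].mean(0);a=(m-P[2])/np.linalg.norm(m-P[2]);print("len",np.linalg.norm(m-P[2]),"yaw",np.degrees(np.arctan2(a[1],a[0])),"grip",m-.075*a)
goto([.5266,-.0125,.15],None)
E
```

```text
pan [[ 0.5329 -0.2644  0.065 ]] edges [[ 0.587  -0.2501  0.065 ]
 [ 0.4786 -0.2776  0.065 ]
 [ 0.5462 -0.3239  0.065 ]
 [ 0.5201 -0.2074  0.065 ]]
(326, 194, 20, 26)
bal [[371.6462 257.8308]
 [382.6616 169.7077]
 [447.6462 177.8307]
 [436.6308 265.9539]] [[ 0.3939 -0.1603  0.052 ]
 [ 0.6307 -0.1933  0.052 ]
 [ 0.6086 -0.37    0.052 ]
 [ 0.3719 -0.3338  0.052 ]] [ 0.5013 -0.2643  0.052 ]
[[0.6208 0.2965 0.048 ]
 [0.6241 0.2529 0.048 ]
 [0.4365 0.2576 0.048 ]] 0.04372116324207642
len 0.1867544560012773 yaw 5.232800222448444 grip [0.5478 0.2678 0.048 ]
t 0.10 tcp [ 0.2619 -0.6216  0.2427] jaw yaw 112.84 xaxis [-0.0008  0.0014 -1.    ] w 0.0879 F [-0.68 -0.24 -0.63]
dp [ 93.3 458.5 480.4] dist 671  j6 -16.5
```

```bash
python3 -m jog '{"fingers":[1,1,1,1,1],"dp":[[0,30,32],[0,64,67],[0,98,103],[0,132,138],[0,165,173]],"twist":[0,0,0,0,0]}' 20 && python3 -m jog '{"fingers":[1,1,1,1,1],"dp":[[0,34,36],[0,68,72],[0,102,107],[0,135,142],[0,165,173]],"twist":[0,0,0,0,0]}'; python3 -c "
from h import *
goto([.45,-.0125,.20],90)"
```

```text
time_s: 0.6
tcp_pos: [0.3574, -0.4005, 0.2426]
eef_rot: [100.1, 89.9, 122.9]
contact_force: [1.3, -0.1, 0.9]
gripper_width: 0.0878
time_s: 1.1
tcp_pos: [0.4532, -0.1792, 0.243]
eef_rot: [89.5, 89.9, 112.3]
contact_force: [0.7, -0.5, 0.5]
gripper_width: 0.0878
t 1.10 tcp [ 0.4532 -0.1792  0.243 ] jaw yaw 112.85 xaxis [-7.0e-04  1.8e-03 -1.0e+00] w 0.0878 F [ 0.72 -0.53  0.47]
dp [ 43.3 154.8  61.8] dist 172 twist(x down) 22.85 j6 -68.6
```

```bash
python3 -m jog '{"fingers":[1,1,1,1,1],"dp":[[12,26,28],[26,55,58],[44,88,92],[58,112,118],[70,125,132]],"twist":[4,9,14,19,23]}'
python3 - <<'E'
from h import *
im,K,T=snap("wrist","w1");print(np.round(T,3).tolist(),K[0,0])
goto([.5266,-.0125,.03],90)
E
```

```text
time_s: 1.6
tcp_pos: [0.5268, -0.0101, 0.1721]
eef_rot: [128.7, 89.9, 128.5]
contact_force: [-0.4, 0.1, 0.4]
gripper_width: 0.0879
[[0.005, 0.966, 0.26, 0.457], [1.0, -0.005, 0.001, -0.011], [0.002, 0.26, -0.966, 0.314], [0.0, 0.0, 0.0, 1.0]] 336.5840771013806
t 1.65 tcp [ 0.5268 -0.0092  0.1702] jaw yaw 89.55 xaxis [-0.0035  0.0016 -1.    ] w 0.0875 F [ 0.65  2.39 -0.84]
dp [140.2  -3.6   0.3] dist 140 twist(x down) -0.45 j6 -110.6
```

View pics/w1.png

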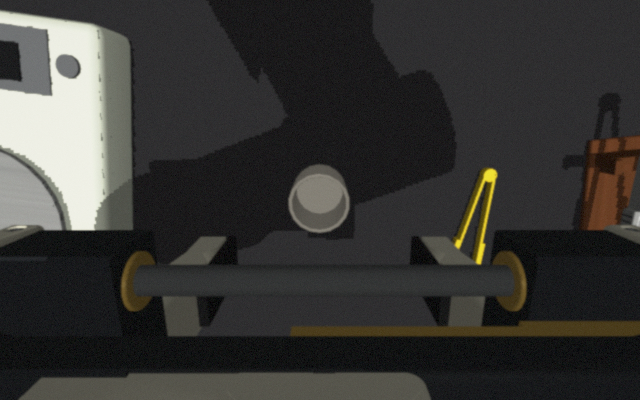

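The wrist view has the jar mouth centred at about (319,202). On z=0.05 that gives about (0.530, -0.0115), which agrees with the top view, so I descend and grip.

```bash
python3 -m jog '{"fingers":[1,1,1,1,1],"dp":[[25,-2,1],[65,-3,1],[105,-3,1],[130,-3,1],[140,-3,1]],"twist":[0,0,0,0,0]}' 15 && python3 -m jog '{"fingers":[0.4,0.4,0.4,0.4,0.4],"dp":[[0,0,0],[0,0,0],[0,0,0],[0,0,0],[0,0,0]],"twist":[0,0,0,0,0]}' 15; python3 -c "
from h import *
goto([.533,-.266,.16],90)"
```

```text
time_s: 2.15
tcp_pos: [0.5254, -0.0126, 0.0276]
eef_rot: [178.2, 89.5, 177.7]
contact_force: [0.1, -0.3, 0.5]
gripper_width: 0.0875
time_s: 2.65
tcp_pos: [0.526, -0.0125, 0.0286]
eef_rot: [172.4, 89.6, 172.0]
contact_force: [0.8, -0.1, 0.0]
gripper_width: 0.0532
t 2.65 tcp [ 0.526  -0.0125  0.0286] jaw yaw 89.54 xaxis [-6.2e-03  9.0e-04 -1.0e+00] w 0.0532 F [ 0.82 -0.08  0.03]
dp [-131.7 -253.4    8.2] dist 286 twist(x down) -0.46 j6 -110.1
```

Now finish closing, then lift.

```bash
python3 -m jog '{"fingers":[0.4,0.4,0.4,0.4,0.4],"dp":[[0,0,0],[0,0,0],[0,0,0],[-10,0,0],[-25,0,0]],"twist":[0,0,0,0,0]}' 15 && python3 -m jog '{"fingers":[0.4,0.4,0.4,0.4,0.4],"dp":[[-20,0,0],[-50,0,0],[-80,-15,0],[-100,-40,0],[-103,-70,0]],"twist":[0,0,0,0,0]}'; python3 -c "
from h import *
goto([.533,-.266,.16],90)"
```

```text
time_s: 3.15
tcp_pos: [0.5255, -0.0127, 0.0535]
eef_rot: [179.0, 89.5, 178.5]
contact_force: [0.5, -1.0, -1.4]
gripper_width: 0.0503
time_s: 3.65
tcp_pos: [0.5274, -0.0828, 0.1604]
eef_rot: [165.9, 89.8, 165.6]
contact_force: [1.1, 0.3, -1.6]
gripper_width: 0.0503
t 3.65 tcp [ 0.5274 -0.0828  0.1604] jaw yaw 89.66 xaxis [-2.7e-03  7.0e-04 -1.0e+00] w 0.0503 F [ 1.08  0.29 -1.64]
dp [   0.2 -183.1    6.7] dist 183 twist(x down) -0.34 j6 -102.4
```

```bash
python3 -m jog '{"fingers":[0.4,0.4,0.4,0.4,0.4],"dp":[[0,-40,1],[0,-85,3],[0,-130,5],[0,-165,6],[0,-183,7]],"twist":[0,0,0,0,0]}'
python3 - <<'E'
from h import *
goto([.533,-.266,.0955],90)
w=snap("wrist","w2");s=snap("side","s2")
cv2.imwrite("pics/c2.png",np.vstack([cv2.resize(w[0],(480,300)),cv2.resize(s[0][80:240,280:536],(480,300),interpolation=2)]))
E
```

```text
time_s: 4.15
tcp_pos: [0.5328, -0.2685, 0.1607]
eef_rot: [170.8, 89.8, 170.4]
contact_force: [-0.1, 0.2, -1.2]
gripper_width: 0.0505
t 4.15 tcp [ 0.5328 -0.2685  0.1607] jaw yaw 89.54 xaxis [-2.7e-03  5.0e-04 -1.0e+00] w 0.0505 F [-0.11  0.23 -1.17]
dp [65.2  2.5  0.3] dist 65 twist(x down) -0.46 j6 -82.5
```

View pics/c2.png

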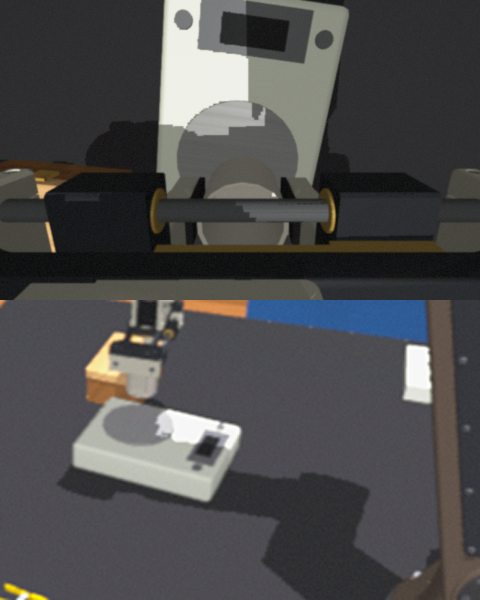

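Wrist view: pan edges at columns 236 and 397 in full pixels, with the front edge at row 133. The jar is held upright above it.

Run:
```python
from h import *
im,K,T=load("w2");print(ray([[317,133],[236,212],[397,212]],.065,K,T).round(4))
```

```text
[[ 0.4778 -0.273   0.065 ]
 [ 0.5346 -0.3336  0.065 ]
 [ 0.5357 -0.2147  0.065 ]]
```

```bash
python3 -m jog '{"fingers":[0.4,0.4,0.4,0.4,0.4],"dp":[[12,0,2],[30,0,2],[46,0,2],[58,0,2],[64,0,2]],"twist":[0,0,0,0,0]}' && python3 -m jog '{"fingers":[0.4,0.4,0.4,0.4,0.4],"dp":[[0.5,0,0],[1,0,0],[2,0,0],[3,0,0],[3,0,0]],"twist":[0,0,0,0,0]}'
```

```text
time_s: 4.75
tcp_pos: [0.5341, -0.2672, 0.095]
eef_rot: [169.1, 89.7, 168.6]
contact_force: [0.3, 0.1, -0.9]
gripper_width: 0.0503
time_s: 5.25
tcp_pos: [0.5348, -0.2672, 0.0935]
eef_rot: [170.0, 89.8, 169.6]
contact_force: [-2.1, 3.1, 6.2]
gripper_width: 0.0503
```

Contact shows as 6 N up, so the jar is seated. Release and back off upward.

```bash
python3 -m jog '{"fingers":[0.65,0.8,0.9,1,1],"dp":[[0,0,0],[0,0,0],[0,0,0],[0,0,0],[0,0,0]],"twist":[0,0,0,0,0]}' 15 && python3 -m jog '{"fingers":[1,1,1,1,1],"dp":[[-15,0,0],[-45,0,0],[-85,0,0],[-115,0,0],[-125,0,0]],"twist":[0,0,0,0,0]}'
python3 - <<'E'
from h import *
goto([.5478,.2678,.22],91)
w=snap("wrist","w3");s=snap("side","s3")
cv2.imwrite("pics/c3.png",np.vstack([cv2.resize(w[0],(480,300)),cv2.resize(s[0][80:240,280:536],(480,300),interpolation=2)]))
E
```

```text
time_s: 5.75
tcp_pos: [0.5347, -0.2672, 0.0934]
eef_rot: [170.5, 89.8, 170.1]
contact_force: [-0.5, 0.2, -0.3]
gripper_width: 0.0833
time_s: 6.25
tcp_pos: [0.5366, -0.2678, 0.2223]
eef_rot: [-29.3, 89.9, -29.7]
contact_force: [0.5, -0.2, -0.4]
gripper_width: 0.0877
t 6.25 tcp [ 0.5366 -0.2678  0.2223] jaw yaw 89.58 xaxis [ 0.0019 -0.0011 -1.    ] w 0.0877 F [ 0.5  -0.25 -0.42]
dp [  1.7 535.7   7.3] dist 536 twist(x down) -1.42 j6 -82.6
```

View pics/c3.png

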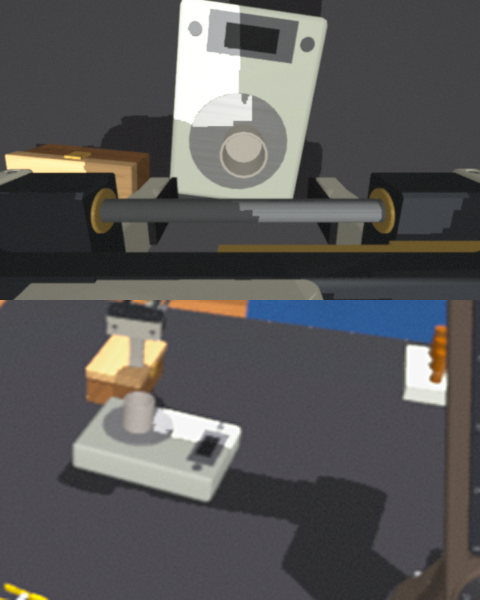

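Wrist view: jar upright and released on the pan, with the rim at full-res (324,205) and the pan centre at about (317,188).

```bash
python3 - <<'E'
from h import *
im,K,T=load("w3");print(ray([324,205],.115,K,T).round(4),ray([[317.3,188]],.065,K,T).round(4), ray([[252,188],[382.6,188],[317,124],[317,253]],.065,K,T).round(4))
E
python3 -m jog '{"fingers":[1,1,1,1,1],"dp":[[0,30,0],[0,75,0],[0,125,2],[0,175,2],[0,225,3]],"twist":[0,0,0,0,0]}' 20;  python3 -m jog '{"fingers":[1,1,1,1,1],"dp":[[0,50,0],[0,100,0],[0,150,2],[0,200,2],[0,240,3]],"twist":[0,0,0,0,0]}'
python3 - <<'E'
from h import *
goto([.5478,.2678,.18],91)
E
```

```text
[[ 0.5373 -0.268   0.115 ]] [[ 0.5354 -0.2741  0.065 ]] [[ 0.5349 -0.3336  0.065 ]
 [ 0.5359 -0.2145  0.065 ]
 [ 0.4784 -0.2736  0.065 ]
 [ 0.5995 -0.2752  0.065 ]]
time_s: 6.85
tcp_pos: [0.5394, -0.0409, 0.2182]
eef_rot: [-171.9, 89.8, -172.4]
contact_force: [0.8, -0.5, 0.4]
gripper_width: 0.0874
time_s: 7.35
tcp_pos: [0.5433, 0.2013, 0.2162]
eef_rot: [-161.7, 89.7, -162.2]
contact_force: [1.5, -0.8, 0.4]
gripper_width: 0.0875
t 7.35 tcp [0.5433 0.2013 0.2162] jaw yaw 89.56 xaxis [-0.0049 -0.0016 -1.    ] w 0.0875 F [ 1.47 -0.84  0.38]
dp [36.1 66.6  4.2] dist 76 twist(x down) -1.44 j6 -130.0
```

```bash
python3 -m jog '{"fingers":[1,1,1,1,1],"dp":[[7,15,3],[14,35,8],[20,52,12],[26,62,16],[30,67,16]],"twist":[0,-0.5,-1,-1.4,-1.4]}'
python3 - <<'E'
from h import *
goto([.5478,.2678,.042],91)
im,K,T=snap("wrist","w4");cv2.imwrite("pics/c4.png",cv2.resize(im[:240,200:440],None,fx=2.5,fy=2.5,interpolation=2))
E
```

```text
time_s: 7.85
tcp_pos: [0.5601, 0.2682, 0.1847]
eef_rot: [-158.2, 89.6, -157.2]
contact_force: [0.1, -0.6, 0.7]
gripper_width: 0.0874
t 7.85 tcp [0.5601 0.2682 0.1847] jaw yaw 90.95 xaxis [-0.0059 -0.0025 -1.    ] w 0.0874 F [ 0.06 -0.63  0.71]
dp [ 1.428e+02  1.000e-01 -1.140e+01] dist 143 twist(x down) -0.05 j6 -132.5
```

View pics/c4.png

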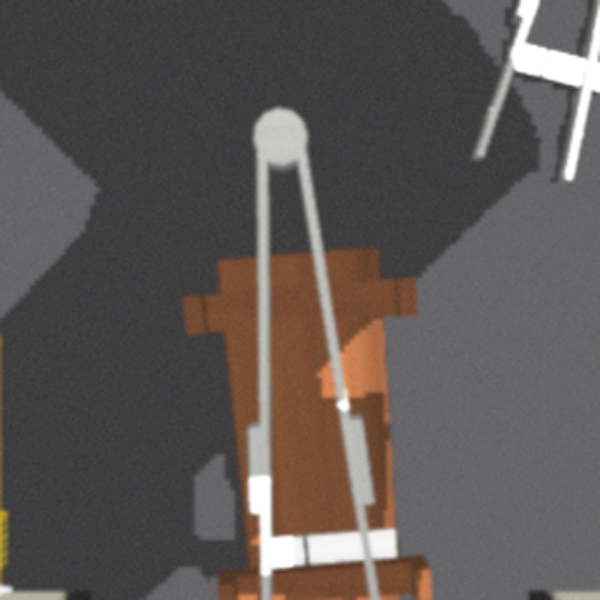

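The crop shows the hinge disc at (280,137), fixed pad outer face at (249,470), sprung pad at (366,460) and the scale's dark line at (306,550).

Run:
```python
from h import *
im,K,T=load("w4");f=lambda *p:np.array(p)/2.5+[200,0]
P=ray([f(280,137),f(249,470),f(367,460),f(307.5,465),f(306,550)],.048,K,T);print(P.round(4),np.linalg.norm(P[1]-P[2]),np.linalg.norm(P[3]-P[0]))
a=P[3]-P[0];print("yaw",np.degrees(np.arctan2(a[1],a[0])))
g=P[3].copy();g[2]=.040
goto(g,np.degrees(np.arctan2(a[1],a[0]))+90-4.3)
```

```text
[[0.4483 0.2568 0.048 ]
 [0.5534 0.247  0.048 ]
 [0.5493 0.287  0.048 ]
 [0.5513 0.2669 0.048 ]
 [0.5816 0.2668 0.048 ]] 0.040189046321091555 0.10356757998402873
yaw 5.578072411496396
t 7.90 tcp [0.5596 0.2682 0.1843] jaw yaw 90.92 xaxis [-0.0064 -0.0026 -1.    ] w 0.0879 F [-0.22 -0.67 -0.14]
dp [144.3  -0.9  -7.4] dist 145 twist(x down) -0.35 j6 -132.5
```

```bash
python3 -m jog '{"fingers":[1,1,1,1,1],"dp":[[25,-1,-4],[65,-1,-9],[105,-1,-9],[132,-1,-9],[144,-1,-9]],"twist":[0,0,0,0,0]}' 20 && python3 -m jog '{"fingers":[0.6,0.45,0.4,0.36,0.33],"dp":[[0,0,0],[0,0,0],[0,0,0],[0,0,0],[0,0,0]],"twist":[0,0,0,0,0]}'; python3 -c "
from h import *
goto([.5495,.2672,.040],91)"
```

```text
time_s: 8.4
tcp_pos: [0.5485, 0.2648, 0.0379]
eef_rot: [-152.8, 89.4, -152.0]
contact_force: [0.2, -0.4, 0.4]
gripper_width: 0.0878
time_s: 8.9
tcp_pos: [0.549, 0.2652, 0.0391]
eef_rot: [-155.8, 89.5, -154.9]
contact_force: [-0.3, -0.4, -0.6]
gripper_width: 0.0531
t 8.90 tcp [0.549  0.2652 0.0391] jaw yaw 90.85 xaxis [-0.0079 -0.0037 -1.    ] w 0.0531 F [-0.3  -0.36 -0.65]
dp [-0.9  1.9  0.5] dist 2 twist(x down) -0.15 j6 -133.0
```

```bash
python3 -m jog '{"fingers":[0.33,0.31,0.31,0.31,0.31],"dp":[[0,2,0],[0,2,0],[0,2,0],[0,2,0],[0,2,0]],"twist":[0,0,0,0,0]}' 20 && python3 -m jog '{"fingers":[0.295,0.295,0.295,0.295,0.295],"dp":[[0,0,0],[0,0,0],[0,0,0],[0,0,0],[0,0,0]],"twist":[0,0,0,0,0]}'
python3 - <<'E'
from h import *
goto([.5495,.2672,.040],91)
E
```

```text
time_s: 9.4
tcp_pos: [0.5493, 0.2669, 0.0396]
eef_rot: [-151.9, 89.5, -151.1]
contact_force: [0.1, -3.6, 6.0]
gripper_width: 0.028
time_s: 9.9
tcp_pos: [0.5493, 0.2668, 0.0397]
eef_rot: [-151.6, 89.5, -150.8]
contact_force: [-0.4, -2.7, 3.0]
gripper_width: 0.0257
t 9.90 tcp [0.5493 0.2668 0.0397] jaw yaw 90.86 xaxis [-0.0075 -0.0042 -1.    ] w 0.0257 F [-0.35 -2.67  2.96]
dp [-0.3  0.4  0.2] dist 1 twist(x down) -0.14 j6 -133.1
```

```bash
python3 -m jog '{"fingers":[0.295,0.295,0.295,0.295,0.295],"dp":[[-5,0,0],[-15,0,0],[-30,0,0],[-50,0,0],[-65,0,0]],"twist":[0,0,0,0,0]}' && python3 -m jog '{"fingers":[0.295,0.295,0.295,0.295,0.295],"dp":[[-20,0,0],[-40,0,0],[-60,0,0],[-72,0,0],[-78,0,0]],"twist":[0,0,0,0,0]}'
python3 - <<'E'
from h import *
goto([.46,-.267,.16],91)
im,K,T=snap("wrist","w5");t,KT,TT=snap("top","t5")
cv2.imwrite("pics/c5.png",np.vstack([cv2.resize(im,(480,300)),cv2.resize(t[130:255,130:330],(480,300),interpolation=2)]))
E
```

```text
time_s: 10.4
tcp_pos: [0.55, 0.2675, 0.1064]
eef_rot: [-153.7, 89.6, -152.8]
contact_force: [0.1, 0.1, -0.9]
gripper_width: 0.026
time_s: 10.9
tcp_pos: [0.5508, 0.2682, 0.186]
eef_rot: [-160.8, 89.7, -159.9]
contact_force: [0.4, 0.3, -1.4]
gripper_width: 0.026
t 10.90 tcp [0.5508 0.2682 0.186 ] jaw yaw 90.89 xaxis [-0.0051 -0.0019 -1.    ] w 0.0260 F [ 0.36  0.31 -1.42]
dp [  27.5 -533.7  -99. ] dist 544 twist(x down) -0.11 j6 -133.2
```

View pics/c5.png

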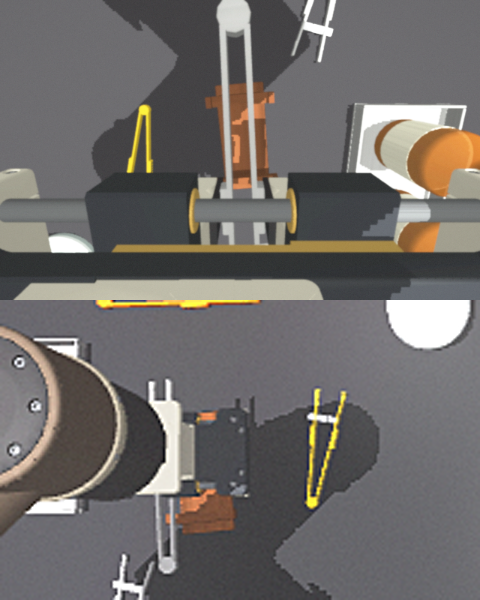

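Forceps are off the rest and squeezed, with the tips at about (155,385) and (168,385) in the lower panel. Carry them to the balance at z≈0.186.

```bash
python3 -m jog '{"fingers":[0.295,0.295,0.295,0.295,0.295],"dp":[[0,-15,-3],[0,-45,-8],[0,-80,-15],[0,-120,-22],[0,-160,-30]],"twist":[0,0,0,0,0]}' >/dev/null && python3 -m jog '{"fingers":[0.295,0.295,0.295,0.295,0.295],"dp":[[0,-40,-7],[0,-80,-15],[0,-120,-22],[0,-160,-30],[0,-200,-37]],"twist":[0,0,0,0,0]}' && python3 -m jog '{"fingers":[0.295,0.295,0.295,0.295,0.295],"dp":[[0,-40,-7],[0,-80,-15],[0,-115,-22],[0,-140,-28],[0,-150,-30]],"twist":[0,0,0,0,0]}'
python3 - <<'E'
from h import *
goto([.4605,-.268,.153],91)
t,KT,TT=snap("top","t6");s,KS,TS=snap("side","s6")
cv2.imwrite("pics/c6.png",np.vstack([cv2.resize(t[150:275,350:510],(480,375),interpolation=2)[:300],cv2.resize(s[60:180,280:472],(480,300),interpolation=2)]))
E
```

```text
time_s: 12.0
tcp_pos: [0.4862, -0.097, 0.1845]
eef_rot: [-160.5, 89.4, -159.6]
contact_force: [0.5, -0.3, -0.6]
gripper_width: 0.026
time_s: 12.5
tcp_pos: [0.4566, -0.2494, 0.1841]
eef_rot: [-166.3, 89.3, -165.6]
contact_force: [0.3, 0.4, -1.0]
gripper_width: 0.026
t 12.50 tcp [ 0.4566 -0.2494  0.1841] jaw yaw 90.75 xaxis [-0.0115 -0.0029 -0.9999] w 0.0260 F [ 0.28  0.4  -1.02]
dp [ 31.1 -18.5   4. ] dist 36 twist(x down) -0.25 j6 -82.6
```

View pics/c6.png

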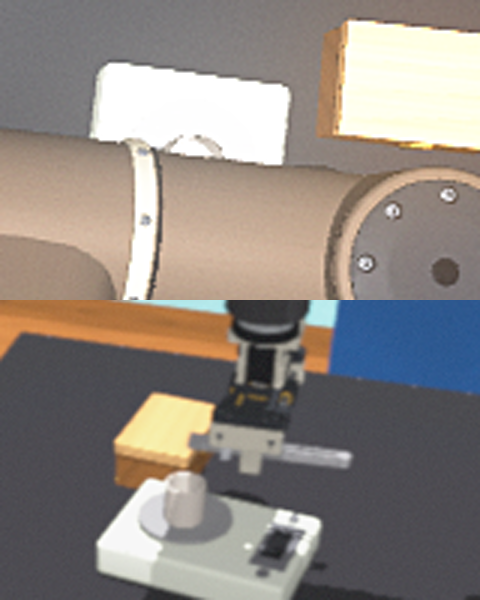

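The side view shows the forceps held roughly level, tips at side pixel (357,116) and hinge end at (420,125). The jar still stands on the pan.

Run:
```python
from h import *
im,K,T=load("s6");P=ray([[357,116],[420,124.8]],.186,K,T);print(P.round(4),np.linalg.norm(P[0]-P[1]))
im,K,T=load("t5");g=im.min(2)
P=ray([[130+155/2.4,130+80/2.4],[130+168/2.4,130+80/2.4]],.192,K,T);print(P.round(4), "expected ahead of tcp .5508,.2682")
g=im[150:180,185:210].min(2);print(g[::2])
```

```text
[[ 0.5262 -0.2425  0.186 ]
 [ 0.343  -0.247   0.186 ]] 0.18323313598172875
[[0.6269 0.2782 0.192 ]
 [0.6269 0.2654 0.192 ]] expected ahead of tcp .5508,.2682
[[106 105 105 104 107 105 105 107 108 104 107 108 108 104 103 103 108 109
  109 101 103 105 104 100 103]
 [102 109 105 106 103 106 105 107 102 106 107 104 105 105 106 107 104 106
  104 106 106 105 107 108 107]
 [104 105 107 105 105 106 109 107 107 107 106 106 103 106 105 106 107 107
  106 106 107 106 102 104 109]
 [103 104 108 108 109 108 106 108 103 105 105 105 105 104 111 106 104 108
  107 108 111 108 109 105 105]
 [108 107 109 106 108 104 106 104 105 105 106 109 103 109 104 106 104 107
  108 105 107 105 108 104 104]
 [106 104 104 107 107 108 106 105 105 111 108 102 105 104 105 107 105 106
  105 104  99 103 105 107 104]
 [108 105 106 108 107 105 107 104  99 104 105 103 101 100  95  97 101 104
  108 102 106 103 106 107 106]
 [106 107 108 104 108 101  88 255 255 168 100 103 100  88 229 255 151  99
  106 106 106 107 108 105 105]
 [108 105 109 108 105 102  86 255 255 134  95 106 101  88 226 255 147  96
  103 104 106 105 107 108 105]
 [ 94 111 109 107 105 104  85 222 255 149  93 108 100  85 227 255 151  93
  103 106 108 101 108 104 109]
 [ 57  58  53  80 108 111  90 226 255 146  91  98  98  85 223 255 140  89
  102 101 107 109 106 106 105]
 [ 57  58  55  53  53  47  75 230 237 248 250 255 235 232 230 221 225 235
  179 116  99 104 107 107 106]
 [ 57  55  56  60  56  58  48  33 185 234 228 221 224 224 221 223 222 225
  233 185 125 102 103 109 106]
 [ 60  57  58  57  55  59  57  54  35  74 234 233 224 222 225 222 223 222
  229 198 137  94  92  94  97]
 [ 57  56  61  55  61  58  62  57  52  47  24 240 234 226 222 223 223 225
  227 204 133  70  69  70  72]]
```

```bash
python3 -m jog '{"fingers":[0.295,0.295,0.295,0.295,0.295],"dp":[[5,-3,1],[13,-8,2],[22,-14,3],[28,-17,4],[31,-19,4]],"twist":[0,0,0,0,0]}' >/dev/null && python3 -m jog '{"fingers":[0.295,0.295,0.295,0.295,0.295],"dp":[[0,0,0],[0,0,0],[0,0,0],[0,0,0],[0,0,0]],"twist":[0,0,0,0,0]}'
python3 - <<'E'
from h import *
goto([.4605,-.268,.153],91)
s,KS,TS=snap("side","s7");w,K,T=snap("wrist","w7")
cv2.imwrite("pics/c7.png",np.vstack([cv2.resize(w,(480,300)),cv2.resize(s[90:180,320:464],(480,300),interpolation=2)]))
E
```

```text
time_s: 13.6
tcp_pos: [0.4611, -0.2675, 0.1524]
eef_rot: [-167.8, 89.3, -167.0]
contact_force: [-0.1, 0.4, -0.6]
gripper_width: 0.0262
t 13.60 tcp [ 0.4611 -0.2675  0.1524] jaw yaw 90.78 xaxis [-0.012  -0.0028 -0.9999] w 0.0262 F [-0.07  0.37 -0.6 ]
dp [-0.6 -0.5 -0.6] dist 1 twist(x down) -0.22 j6 -80.6
```

View pics/c7.png

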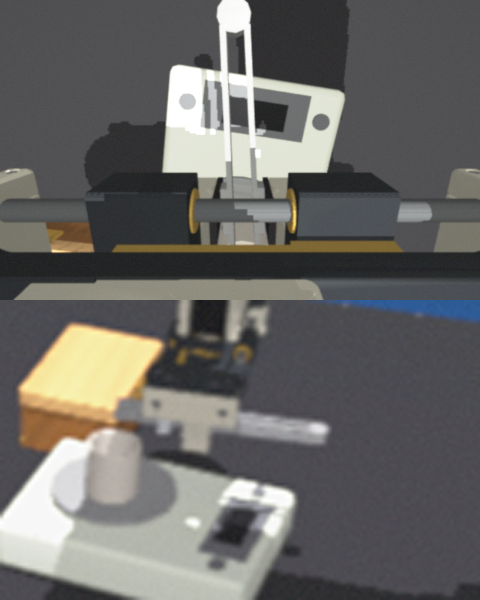

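The side view has the tip ends at about (118,408) in the panel, which is side (355.4,122.4), with the jar mouth at (353.9,132.3) below them. The hinge end is at (327,433), side (418,130).

Run:
```python
from h import *
_,K,T=load("s7");print(ray([[355.4,122.4],[418,130]],.154,K,T).round(4),ray([353.9,132.3],.115,K,T).round(4))
goto([.4605,-.268,.153],91)
```

```text
[[ 0.5327 -0.259   0.154 ]
 [ 0.3473 -0.2709  0.154 ]] [[ 0.5364 -0.2654  0.115 ]]
t 13.70 tcp [ 0.4611 -0.2675  0.1523] jaw yaw 90.78 xaxis [-0.0122 -0.0027 -0.9999] w 0.0259 F [-0.63  0.04 -0.61]
dp [-0.7 -0.5 -0.6] dist 1 twist(x down) -0.22 j6 -80.6
```

```bash
python3 -c "
from plant import r
print(r.close_job()); print(r.get_state()['gripper_width'])"
```

```text
the job is handed in; nothing more can be done
None
the job is handed in; nothing more can be done
```

I set the jar down on the pan and handed the job in at about 13.7 s with the forceps held, squeezed, above its mouth. The hand-in gave no verdict.

- **Jar:** I lowered it until the pan pushed back with about 6 N, then let go. The wrist view showed it upright about 6 mm from the pan's centre. My estimates of that centre differed by about 8 mm between views.
- **Forceps:** They came off the rest squeezed to 26 mm over the pads and look level. The tips are about 37 mm above the jar's rim and within about 10 mm of its axis.
- **Gap:** It should be about 14 mm, going by the finger opening (25.9–26.2 mm in the last readings, against 26 mm specified). The top view just after the lift also gave about 14 mm, to roughly 1 mm after allowing for perspective. I could not read the dark line on the cross scale because the gripper hid it.
- **Disagreement:** In the last side view the tip was about 7 mm off sideways from where the arm's pose puts it. That could be a few mm of tip droop or picture error, and either is well inside the 30 mm limit.
- **Leave-alone items:** I kept clear of the bottles, dishes and box. I did not measure them again at the end.

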